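# Clip the red key fob into the bench snap hook

### The job

Clip the red key fob onto the brass snap hook on the wooden block: take it by its red handle, bring its steel eye over the hook's tip and push it gently down against the sprung gate, by feel, until the eye has passed inside and the gate has snapped shut behind it. Then pull it lightly up against the closed gate for a moment to check that it is caught, and let go so that it stays hanging in the closed hook. Open the gate with the eye only (do not touch the hook or its block with the gripper or arm), never force it, and leave the blue fob and everything else where they are.

Things in the scene. Friction and masses are not known exactly. Their poses are not given: they have to be found in the camera images.
- fob_red_grip (a point): Red key fob, loose, 40 to 90 g, lying flat: block handle 64 mm long (x), 20 wide (y), 24 high (z), brass band near its tail, round steel eye at its +x end. This point: handle's mid height, 22 mm from its eye end; grip here across the width (y), fingers straight down, about 45 N; pushed at the eye it gives about 0.3 mm per N, then slips. The blue fob is alike; they may have swapped places.
- fob_red_eye (a point): Centre of the red fob's eye, 45 mm along fob +x from its grip point and at the same height. The eye is a ring in the fob's x-y plane (level as it lies): bar 5.5 mm thick, opening 24.5 mm across, 35.5 mm over all.
- fob_red_crown (a point): Far crown of the red fob's eye: middle of the ring's bar at the end away from the handle, 60 mm along fob +x from the grip point, same height and axes. This part must go past the gate.
- fob_blue_grip (a point): The same grip point on the blue key fob, loose, not to be moved.
- stand: Dark wooden block 90 (x) by 80 (y) by 30 mm, fixed; origin at the centre of its underside. On a post in its middle stands a brass snap hook, a U open to the top, in the block's x-z plane, of 6.5 mm bar. In this frame the open leg with the tip is at x = -17 mm, y = 0, the leg with the gate's hinge at x = +17 mm. More than 8 N on the hook counts as forcing.
- socket (a point): Top of the hook's post socket, 62 mm over the table, block axes. The hook's rod is set in it at an unknown height, not reported: the gate's axis is 100 to 120 mm above the table. The gate (dark steel bar 5.5 mm thick, 28 mm long with its round end) lies level across the U's mouth from the hinge to 3 mm short of the tip leg; the tip ends 11 mm above the gate's axis. The U's solid bottom stops the crown 27 mm below that axis.
- block_front (a point): Middle of the top edge of the block's -x side, the side of the tip leg. The eye goes on from above, level, fob +x along block +x, tip leg inside the eye, crown between the legs, best 12 mm inside the tip leg's axis (block x = -5 mm).
- gate (a joint): Opening of the sprung gate, rad: 0 closed, grows as it is pushed down into the U, to 1.2. At the crown it resists with 2 to 3 N; the crown gets by 18 to 24 mm below the closed gate's axis (0.65 to 0.9 rad), then it springs shut and the force falls. It opens downwards only: an eye pulled up from inside catches under it (2 to 4 N is a fair tug).
- phone: Black phone 150 x 72 x 9 mm, a bystander; origin at the centre of its underside.
- cap: Round embroidered cap, 170 mm across, 75 mm high, a bystander; origin at the centre of its underside.
- gauge: Steel sewing gauge 160 mm long with an orange slide, 10 mm high, flat on the table, a bystander.
- chalk: Blue chalk disc, 44 mm across, 10 mm high, a bystander.
Mind the look-alikes: they are no part of the job. Of the things that look like the part that bears fob_red_grip, the smaller one is meant. Of the things that look like the stand, the larger one is meant.

How it is judged:
By the outcome, as a careful person would: the job done as asked, in the order asked, and still so for the second after the job is handed in, with the robot touching nothing.
It also fails if it takes over 69 s, if anything falls off the work surface, if the arm or the gripper's body presses on something with over 40 N, if the wrist force passes 120 N, or if a joint passes its speed limit or range.

### The arm

A 6-joint arm with a two-finger parallel gripper is mounted at the origin on the work surface. World frame = base frame: x ahead of the robot, y to its left, z up, the work surface at z = 0. Lengths are in m, angles in degrees, forces in N, time in s.
With the tool pointing down it reaches from about 0.4 to 0.825 m from the base axis. Payload 7 kg.
Tool frame: the origin (TCP) lies midway between the tips of the shut fingers; the grasp point (between the pads) lies 19 mm behind it; z points along the fingers, y is the line along which they close (so a half turn about z gives the same grasp; the last joint's range is limited). The gripper opens to 88 mm and grips with 3 to 60 N. Pads are 19 mm wide; open, the fingers measure 130 mm over their backs; the gripper's body (78 mm by 193 mm) begins 47 mm behind the grasp point.
Start: joints at [89.502, 20.546, 0.682, 0, -70.136, -16.507], TCP at [0.197, 0.645, 0.227] pointing down, gripper open.
Joint ranges: [-176.03, 176.03], [-82.01, 121.73], [-58.28, 71.71], [-173.87, 95.51], [-174.79, -0.11], [-173.66, 173.66]. Speed limits (degrees/s): [136.94, 136.94, 172.46, 180, 180, 180].

### API

Orientations are given as a 3x3 rotation matrix whose columns are the frame's x, y, z axes.
In Python, from rig import robot gives the robot as it stands. Calls block until the motion is done:
- robot.goto(position, orientation): joint-space move of the TCP to a pose.
- robot.servo_line(position, ori=None, speed=0.15): straight line of the TCP; ori=None keeps the orientation; speed is the mean speed in m/s.
- robot.movej(angles): joint-space move.
- robot.move_gripper(opening): opening from 0.0 (shut) to 1.0 (fully open); the grip force is fixed at half the most; returns when the fingers have stopped.
- robot.dwell(seconds).
- robot.ik(position, orientation): joint angles nearest the present ones, or None.
- robot.grab_frame(name): name is "scene" or "top"; returns (picture, depth): 400x640x3 uint8, red, green, blue; 400x640 float32, m along the optical axis (not along the pixel's ray), 0 where there is no reading.
- robot.camera_info(name): a dict with "vfov" (degrees; the focal length in pixels is half the picture's height over the tangent of half this angle, whatever the lens; pixels are square), "cx", "cy" (the principal point, pixels), "view" (4x4, takes a point from world to camera coordinates). Camera axes: x right, y down, z forward; pixel columns grow to the right and rows downward; lengths in m; the calibration is good to about 2 mm. A picture is of the moment at which its call begins. camera_info takes no time and is no camera call.
A pose or a line that the arm cannot do raises robot.Unreachable and nothing moves.
- robot.job_done(): hands the job in; it is judged then, once.
Readings, each from a call of its own:
- robot.read_t(): time.
- robot.read_qpos(): joint angles.
- robot.read_qvel(): joint speeds.
- robot.read_effort(): joint torques, N m.
- robot.read_position(): TCP position.
- robot.read_tcp_rot(): TCP orientation.
- robot.read_force(): force on the tool from outside, world axes, zero at the start.
- robot.read_ft_torque(): the same for the moment, N m.
- robot.read_grip_width(): opening from 0.0 (shut) to 1.0 (fully open).
- robot.read_finger_force(): force on a finger pad.
Only numpy, scipy, OpenCV 4.12 (cv2) and the standard library are available. Lean on these libraries where they do the work, as an engineer would, in place of code of your own. Each camera call takes 0.05 s, during which the arm holds its last target. There are 200 camera calls.

## Working session

There is one attempt and no reset: what is moved stays moved. The work goes in short steps, each a Python script; the robot and the scene stay as the last script left them, time stands still between calls to the robot, and variables do not carry over. Pictures are saved under pics/ and viewed, at most 10 in all, crops included, and the job is handed in when it is done.

```bash
ls; mkdir -p pics; cat > h.py <<'E'
import numpy as np, cv2
from rig import robot
def grab(n):
    im,d=robot.grab_frame(n); return im,d
def cam(n):
    c=robot.camera_info(n); f=200/np.tan(np.radians(c["vfov"]/2)); return f,c["cx"],c["cy"],np.array(c["view"])
def ray(n,u,v):
    f,cx,cy,V=cam(n); T=np.linalg.inv(V); d=T[:3,:3]@np.array([(u-cx)/f,(v-cy)/f,1.]); return T[:3,3],d
def plane(n,u,v,z):
    o,d=ray(n,u,v); return o+d*(z-o[2])/d[2]
def proj(n,p):
    f,cx,cy,V=cam(n); q=V[:3,:3]@np.array(p)+V[:3,3]; return q[0]/q[2]*f+cx,q[1]/q[2]*f+cy
def cloud(n,depth):
    f,cx,cy,V=cam(n); T=np.linalg.inv(V); v,u=np.mgrid[:400,:640]
    P=np.stack([(u-cx)/f*depth,(v-cy)/f*depth,depth],-1); return P@T[:3,:3].T+T[:3,3]
E
python3 - <<'E'
from h import *
for n in("scene","top"):
    im,d=grab(n); cv2.imwrite(f"pics/{n}0.png",im[...,::-1]); np.save(f"pics/{n}0.npy",d); f,cx,cy,V=cam(n); print(n,f,cx,cy,robot.camera_info(n).keys()); print(np.linalg.inv(V).round(3))
print(robot.read_t())
E
```

```text
pics
scene 406.2796817246468 315.75163686046403 206.55600594914767 dict_keys(['vfov', 'cx', 'cy', 'view'])
[[ 0.614  0.536 -0.58   1.24 ]
 [ 0.79  -0.429  0.439 -0.546]
 [-0.014 -0.727 -0.686  0.888]
 [ 0.     0.     0.     1.   ]]
top 488.5443649981652 319.56432587994675 199.05298376621462 dict_keys(['vfov', 'cx', 'cy', 'view'])
[[-0.019 -0.998  0.067  0.459]
 [-1.     0.02   0.003 -0.011]
 [-0.004 -0.067 -0.998  1.326]
 [ 0.     0.     0.     1.   ]]
0.1
```

View pics/scene0.png

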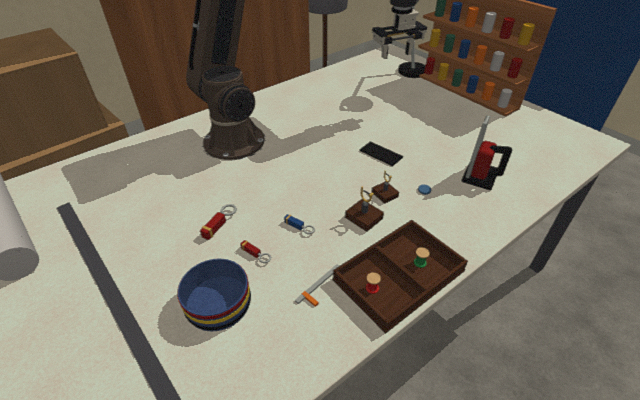

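View pics/top0.png

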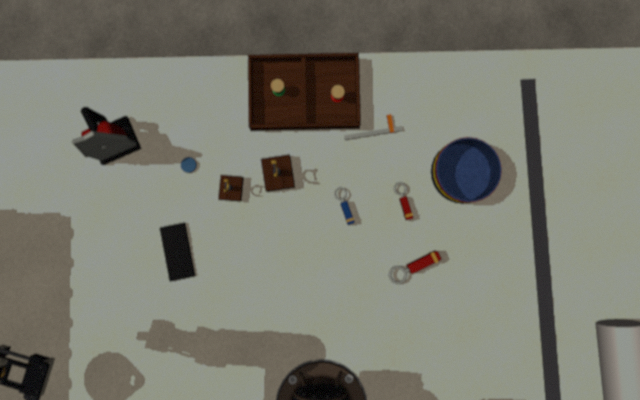

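Red fob candidates are the small one at top (405,205) / scene (252,250) and the large one at top (422,262) / scene (213,225). Stand candidates are the large one at top (279,173) / scene (364,213) and the small one at top (231,188) / scene (385,190). The description calls for the smaller fob and the larger stand. The blue fob is at top (347,208). I'll measure these and check the choice in one close crop.

```bash
python3 - <<'E'
from h import *
T=cv2.imread("pics/top0.png");S=cv2.imread("pics/scene0.png")
a=cv2.resize(T[140:230,215:435],None,fx=3.6,fy=3.6,interpolation=cv2.INTER_CUBIC)
b=cv2.resize(S[165:275,230:410],None,fx=2.4,fy=2.4,interpolation=cv2.INTER_CUBIC)
c=cv2.resize(S[180:230,340:410],None,fx=5,fy=5,interpolation=cv2.INTER_CUBIC)
o=np.zeros((324+264,800,3),np.uint8);o[:324,:792]=a;o[324:,:432]=b;o[324:574,440:790]=c
cv2.imwrite("pics/crop1.png",o)
for n,im in(("top",T),("scene",S)):
    hsv=cv2.cvtColor(im,cv2.COLOR_BGR2HSV)
    D=np.load(f"pics/{n}0.npy");f,cx,cy,V=cam(n);P=cloud(n,D)
    red=(((hsv[...,0]<8)|(hsv[...,0]>172))&(hsv[...,1]>150)&(hsv[...,2]>60)).astype(np.uint8)
    blue=((hsv[...,0]>100)&(hsv[...,0]<125)&(hsv[...,1]>120)&(hsv[...,2]>50)).astype(np.uint8)
    wood=((hsv[...,0]<18)&(hsv[...,1]>90)&(hsv[...,2]<110)).astype(np.uint8)
    for nm,m in(("red",red),("blue",blue),("wood",wood)):
        k,l,st,c=cv2.connectedComponentsWithStats(m)
        for i in range(1,k):
            if 30<st[i,4]<1500 and 200<c[i,0]<460 and 130<c[i,1]<290:
                ys,xs=np.where(l==i);r=cv2.minAreaRect(np.c_[xs,ys].astype(np.float32))
                q=P[ys,xs]
                print(n,nm,st[i],c[i].round(1),"z24",plane(n,*c[i],.024).round(4),"depth med",np.median(q,0).round(4),"zmax",q[:,2].max().round(3), "rect",np.round(r[0],1),np.round(r[1],1),round(r[2],1))
E
```

```text
top red [401 197  10  17 104] [405.2 205.1] z24 [ 0.5261 -0.2357  0.024 ] depth med [ 0.5263 -0.2356  0.0228] zmax 0.029 rect [405.1 205. ] [15.9  6.4] 73.3
top red [408 254  26  19 242] [420.4 263.5] z24 [ 0.3706 -0.271   0.024 ] depth med [ 0.3704 -0.2689  0.0324] zmax 1.326 rect [420.3 263.6] [ 9.4 25. ] 63.4
top blue [342 202   9  16  86] [346.  209.5] z24 [ 0.5174 -0.0777  0.024 ] depth med [ 0.5162 -0.0778  0.0224] zmax 1.326 rect [346.  209.5] [15.5  5.4] 71.6
top wood [262 156  32  35 819] [277.8 173.2] z24 [0.6182 0.1027 0.024 ] depth med [0.6156 0.0994 0.0286] zmax 1.326 rect [277.6 172.8] [32.1 28.3] 81.5
top wood [219 176  24  25 435] [231.1 188. ] z24 [0.5809 0.2285 0.024 ] depth med [0.5792 0.2265 0.0212] zmax 1.326 rect [230.5 187.7] [21.6 22.9] 5.2
top wood [400 196  12  20 136] [405.2 205. ] z24 [ 0.5264 -0.2358  0.024 ] depth med [ 0.5264 -0.2356  0.0226] zmax 0.029 rect [405.3 205.1] [18.3  8. ] 74.1
top wood [433 251   8  10  35] [437.4 254.9] z24 [ 0.3922 -0.3169  0.024 ] depth med [ 0.3926 -0.3158  0.032 ] zmax 0.038 rect [437.3 254.8] [10.8  3.9] 60.9
top wood 
[... 1026 characters left out ...]
[0.5956 0.2222 0.0229] zmax 0.888 rect [384.8 191.7] [24.2 16.9] 39.8
scene wood [346 199  37  31 590] [364.1 215.3] z24 [0.6308 0.0977 0.024 ] depth med [0.6364 0.0914 0.0302] zmax 0.888 rect [363.7 214.2] [33.  24.4] 33.7
scene wood [211 215  15  20  86] [218.  224.7] z24 [ 0.3894 -0.268   0.024 ] depth med [ 0.3853 -0.2661  0.0203] zmax 0.035 rect [218.1 224.6] [ 5.2 22.1] 42.7
scene wood [201 230  11  10  47] [205.6 234.6] z24 [ 0.4025 -0.3154  0.024 ] depth med [ 0.4009 -0.3155  0.0204] zmax 0.033 rect [205.8 234.7] [10.8  8.2] 7.1
scene wood [241 244  20  14  62] [250. 251.] z24 [ 0.5368 -0.2466  0.024 ] depth med [ 0.5328 -0.2445  0.0164] zmax 0.026 rect [249.6 250.9] [20.6  7.6] 18.4
```

View pics/crop1.png

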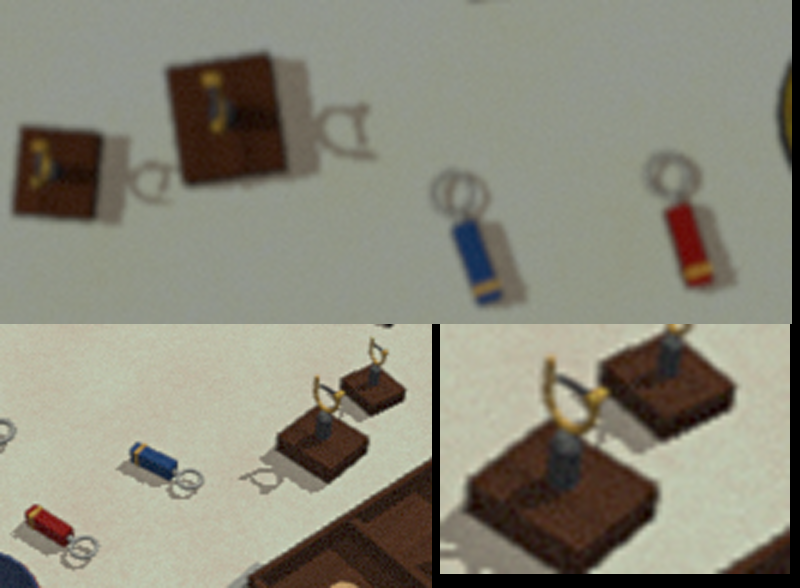

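The crop confirms the choice: the small red fob at crop (688,245) with its eye toward world +x, and the large block at crop (228,120). The hook's tall tip leg is on its -x side (scene crop (550,362)) and the hinge is at (600,397). Next come the precise measurements.

```bash
cat > meas.py <<'E'
from h import *
T=cv2.imread("pics/top0.png");S=cv2.imread("pics/scene0.png")
def big(m):
    k,l,st,c=cv2.connectedComponentsWithStats(m.astype(np.uint8)); i=1+np.argmax(st[1:,4]); return l==i
def rectw(n,m,z,nm):
    k=cv2.resize(m.astype(np.float32),None,fx=4,fy=4,interpolation=cv2.INTER_LINEAR)>.5
    ys,xs=np.where(k); us=(xs-1.5)/4; vs=(ys-1.5)/4
    W=np.array([plane(n,u,v,z)[:2] for u,v in zip(us,vs)]).astype(np.float32)
    r=cv2.minAreaRect(W*1000); print(n,nm,"ctr",np.round(r[0],1),"size",np.round(r[1],1),"ang",round(r[2],2),"mean",(W.mean(0)*1000).round(1)); return W
for n,im in(("top",T),("scene",S)):
    P=cloud(n,np.load(f"pics/{n}0.npy")); hsv=cv2.cvtColor(im,cv2.COLOR_BGR2HSV); h,s,v=cv2.split(hsv)
    X,Y,Z=P[...,0],P[...,1],P[...,2]
    near=lambda x,y,r:np.hypot(X-x,Y-y)<r
    tab=near(.48,.1,.06); print(n,"table z",np.median(Z[tab]).round(4),Z[tab].std().round(4))
    # fob: handle
    f=near(.53,-.237,.09)
    m=big(f&(s>110)&(Z>(.0 if n=="top" else .017))); W=rectw(n,m,.024,"handle")
    # ring: greyish darker than table w/ depth>7mm
    m2=f&~cv2.dilate(m.astype(np.uint8),np.ones((3,3))).astype(bool)&(Z>.007)&(Z<.02)&(s<110)
    print(n,"ringpts",m2.sum(),np.median(P[m2],0).round(4) if m2.any() else "")
    # block top
    m=big(near(.62,.1,.09)&(Z>.022)&(Z<.038)&(s>80)); rectw(n,m,.03,"blocktop")
    m=near(.62,.1,.08)&(Z>.08)&(Z<.15); print(n,"hook pts",m.sum(),np.c_[P[m].min(0),P[m].max(0)].round(3).tolist())
    b=(np.abs(h.astype(int)-22)<8)&(s>110)&(v>90)
    vv,uu=np.where(b); pick=(uu>262)&(uu<296)&(vv>150)&(vv<195) if n=="top" else (uu>355)&(uu<379)&(vv>180)&(vv<210)
    print("brass px",sorted(zip(vv[pick].tolist(),uu[pick].tolist())))
E
python3 meas.py
python3 - <<'E'
import cv2,numpy as np
T=cv2.imread("pics/top0.png");S=cv2.imread("pics/scene0.png")
o=np.zeros((560,800,3),np.uint8)
def put(im,u,v,w,h,k,x,y): o[y:y+h*k,x:x+w*k]=cv2.convertScaleAbs(cv2.resize(im[v:v+h,u:u+w],None,fx=k,fy=k,interpolation=cv2.INTER_NEAREST),alpha=1.3)
put(S,352,180,32,28,12,0,0);put(T,262,152,36,36,10,400,0)
put(S,240,238,35,30,6,0,360) ;put(T,388,178,28,30,6,400,370)
cv2.imwrite("pics/crop2.png",o)
E
```

```text
top table z -0.0014 0.0026
top handle ctr [ 518.8 -237.5] size [63.5 22.4] ang 16.64 mean [ 518.8 -237.9]
top ringpts 80 [ 0.5688 -0.2269  0.0125]Traceback (most recent call last):
  File "meas.py", line 22, in <module>
    m=big(near(.62,.1,.09)&(Z>.022)&(Z<.038)&(s>80)); rectw(n,m,.03,"blocktop")
                                                      ~~~~~^^^^^^^^^^^^^^^^^^^^
  File "meas.py", line 8, in rectw
    W=np.array([plane(n,u,v,z)[:2] for u,v in zip(us,vs)]).astype(np.float32)
                ~~~~~^^^^^^^^^
  File "h.py", line 10, in plane
    o,d=ray(n,u,v); return o+d*(z-o[2])/d[2]
        ~~~^^^^^^^
  File "h.py", line 8, in ray
    f,cx,cy,V=cam(n); T=np.linalg.inv(V); d=T[:3,:3]@np.array([(u-cx)/f,(v-cy)/f,1.]); return T[:3,3],d
              ~~~^^^
  File "h.py", line 6, in cam
    c=robot.camera_info(n); f=200/np.tan(np.radians(c["vfov"]/2)); return f,c["cx"],c["cy"],np.array(c["view"])
ValueError: time passes only in moves, steps and waits
```

View pics/crop2.png

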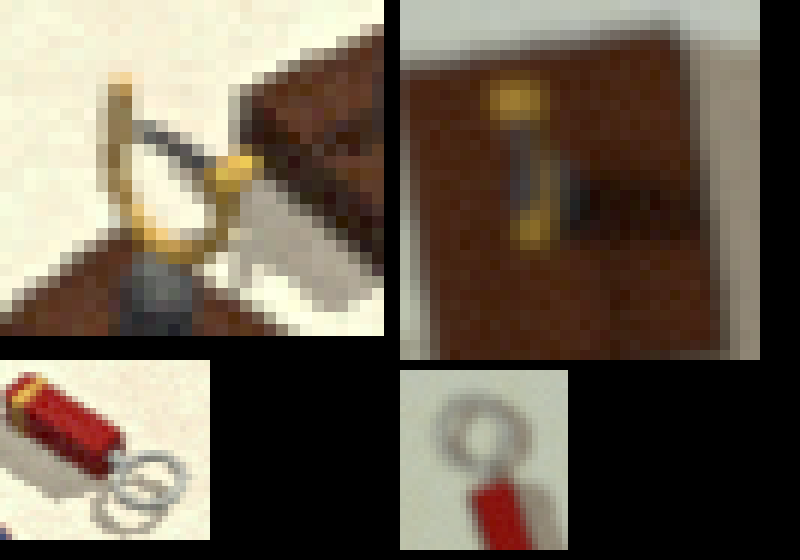

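```bash
python3 - <<'E'
import re
s=open("h.py").read()
s=s.replace("def cam(n):","import functools\n@functools.lru_cache\ndef cam(n):"); 
s+='''
def tri(a,b):
    (o1,d1),(o2,d2)=ray("scene",*a),ray("top",*b); A=np.c_[d1,-d2]; t=np.linalg.lstsq(A,o2-o1,rcond=None)[0]
    p,q=o1+t[0]*d1,o2+t[1]*d2; return ((p+q)/2*1000).round(1),round(np.linalg.norm(p-q)*1000,1)
'''
open("h.py","w").write(s)
E
python3 meas.py
python3 - <<'E'
from h import *
print("knob",tri((371.1,193.7),(273.3,161.7)));print("tip",tri((361.5,186),(274.7,174.7)))
print("eye",tri((264.7,257.5),(400.8,188)),plane("scene",264.7,257.5,.012),plane("top",400.8,188,.012))
E
```

```text
top table z -0.0014 0.0026
top handle ctr [ 518.8 -237.5] size [63.5 22.4] ang 16.64 mean [ 518.8 -237.9]
top ringpts 80 [ 0.5688 -0.2269  0.0125]
top blocktop ctr [618.4 102.8] size [88.8 78. ] ang 7.18 mean [617.4 102.2]
top hook pts 53 [[0.6, 0.642], [0.099, 0.112], [0.08, 0.12]]
brass px [(160, 272), (160, 273), (160, 274), (161, 271), (161, 272), (161, 273), (161, 274), (161, 275), (162, 271), (162, 272), (162, 273), (162, 274), (162, 275), (163, 272), (163, 273), (163, 274), (173, 275), (174, 274), (174, 275), (175, 274), (175, 275)]
scene table z 0.0011 0.0019
scene handle ctr [ 524.2 -240.7] size [66.1 27. ] ang 13.01 mean [ 524.7 -239.8]
scene ringpts 65 [ 0.5736 -0.2253  0.0155]
scene blocktop ctr [626.5 101. ] size [93.3 90. ] ang 7.99 mean [629.9  98. ]
scene hook pts 75 [[0.601, 0.645], [0.099, 0.114], [0.08, 0.121]]
brass px [(187, 362), (188, 362), (190, 362), (191, 362), (192, 361), (192, 372), (193, 361), (193, 370), (193, 371), (193, 372), (193, 373), (194, 361), (194, 369), (194, 370), (194, 371), (194, 372), (194, 373), (195, 361), (195, 362), (195, 369), (195, 370), (195, 371), (196, 362), (196, 370), (196, 371), (197, 362), (197, 363), (197, 370), (197, 371), (198, 363), (198, 370), (199, 363), (199, 364), (199, 365), (199, 370), (200, 364), (200, 365), (200, 366), (200, 367), (200, 368), (201, 365), (201, 366), (201, 367), (201, 368)]
knob (array([638.2, 107.6, 110.7]), np.float64(3.8))
tip (array([603.6, 102.8, 119.5]), np.float64(1.5))
eye (array([ 573.8, -225.2,   14.7]), np.float64(4.0)) [ 0.57297139 -0.22262941  0.012     ] [ 0.57302845 -0.22740164  0.012     ]
```

```bash
python3 - <<'E'
from h import *
for n in("top","scene"):
    P=cloud(n,np.load(f"pics/{n}0.npy")); Z=P[...,2]
    m=(np.abs(P[...,0]-.6)<.16)&(np.abs(P[...,1]+.4)<.12)&(Z>.06)&(Z<.1)
    q=P[m]; (c,r)=cv2.minEnclosingCircle((q[:,:2]*1000).astype(np.float32)); print(n,m.sum(),np.round(c,1),round(r,1),"z95",np.percentile(q[:,2],[50,95]).round(3), np.percentile(q,[1,99],0).round(3).tolist())
print(robot.read_tcp_rot().round(3).tolist(),robot.read_force(),robot.read_t())
for psi in(13,13+180):
  for p in([.5292,-.236,.003],[.62,.103,.2]):
    a=np.radians(psi);x=np.array([np.cos(a),np.sin(a),0]);z=np.array([0,0,-1.]);R=np.c_[x,np.cross(z,x),z]
    print(psi,p,robot.ik(np.array(p),R))
E
```

```text
top 589 [ 612.3 -392.5] 85.8 z95 [0.072 0.077] [[0.528, -0.476, 0.06], [0.694, -0.308, 0.079]]
scene 869 [ 615.7 -392.6] 85.6 z95 [0.072 0.077] [[0.533, -0.476, 0.06], [0.699, -0.311, 0.079]]
[[0.956, -0.293, -0.0], [-0.293, -0.956, -0.001], [0.0, 0.001, -1.0]] [ 0.05881207 -0.93797054  0.40395116] 0.1
13 [0.5292, -0.236, 0.003] [ -4.70466993  25.27497563 -26.01707158   0.         -38.70795279
 107.70466993]
13 [0.62, 0.103, 0.2] [ 27.200878    17.2204435   -7.70663976   0.         -65.07291674
  75.799122  ]
193 [0.5292, -0.236, 0.003] [ -4.70466993  25.27497563 -26.01707158   0.         -38.70795279
 -72.29533007]
193 [0.62, 0.103, 0.2] [  27.200878     17.2204435    -7.70663976    0.          -65.07291674
 -104.200878  ]
```

Gripping straight down, the gripper body would overlap the cap's rim (centre .614,-.393, r 86 mm) by about 10 mm. I'll set the open gripper 20 mm to the fob's +y side, so closing slides the fob away from the cap into the grip.

```bash
cat >> h.py <<'E'
def rot(psi):
    a=np.radians(psi+180);x=np.array([np.cos(a),np.sin(a),0]);z=np.array([0,0,-1.]);return np.c_[x,np.cross(z,x),z]
def force(n=10):
    F=[]
    for _ in range(n): F.append(robot.read_force()); robot.dwell(.01)
    return np.mean(F,0)
E
python3 - <<'E'
from h import *
psi=13;a=np.radians(psi);yh=np.array([-np.sin(a),np.cos(a),0]);g=np.array([.5292,-.236,0])+.02*yh
R=rot(psi)
t=robot.read_t(); robot.goto(g+[0,0,.14],R); print(robot.read_t()-t, robot.read_position())
robot.servo_line(g+[0,0,.025],speed=.1)
F0=[robot.read_force() for _ in range(1)]; f0=force(); print("f0",f0.round(2))
robot.servo_line(g+[0,0,.004],speed=.03); print(force().round(2),robot.read_position())
robot.move_gripper(0.0); print("w",robot.read_grip_width()*88,robot.read_finger_force(),robot.read_t())
im,d=grab("scene");im2,_=grab("top")
o=np.vstack([cv2.resize(im[190:280,220:330],(660,300)[:2] and (366,300)),cv2.resize(im2[160:240,360:460],(366,293))]);cv2.imwrite("pics/grip.png",o[...,::-1])
E
```

```text
3.2333 [ 0.52506899 -0.21599875  0.14004708]
f0 [-0.16 -0.52  0.06]
[-0.1  -0.12  0.12] [ 0.52486433 -0.21651638  0.00415553]
w 20.022631647560722 29.999414384365082 6.725
```

View pics/grip.png

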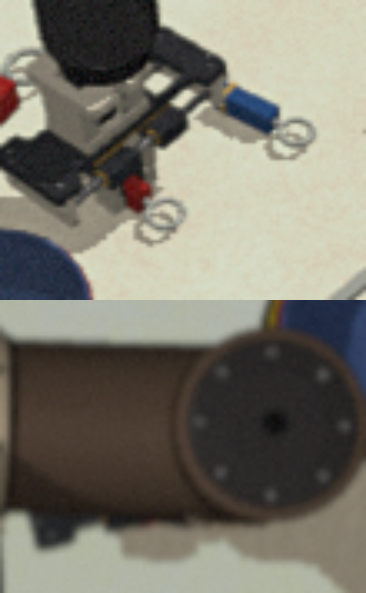

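Gripped: width is 20 mm at 30 N, and the eye sticks out toward +x at grip.png (163,215). Next I lift and go over the hook.

```bash
python3 - <<'E'
from h import *
p=robot.read_position(); robot.servo_line([p[0],p[1],.15],speed=.12); print("lift F",force().round(2),"w",robot.read_grip_width()*88)
psi=7.6;a=np.radians(psi);xb=np.array([np.cos(a),np.sin(a),0])
g=np.array([.620,.104,.15])-.065*xb
robot.goto(g,rot(psi)); robot.dwell(.3); print(robot.read_position(),force(20).round(2),robot.read_t())
for n in("scene","top"):
    im,d=grab(n); cv2.imwrite(f"pics/{n}1.png",im[...,::-1]); np.save(f"pics/{n}1.npy",d)
S=cv2.imread("pics/scene1.png");T=cv2.imread("pics/top1.png")
o=np.zeros((600,800,3),np.uint8)
o[:390,:390]=cv2.resize(S[160:225,330:395],(390,390),interpolation=cv2.INTER_NEAREST)
o[:390,400:790]=cv2.resize(T[135:200,245:310],(390,390),interpolation=cv2.INTER_NEAREST)
cv2.imwrite("pics/pre.png",o[:390])
e=g+[0,0,.009]+.045*xb; print("expected eye px",proj("scene",e),proj("top",e))
E
```

```text
lift F [ 0.13 -0.01 -0.95] w 20.090018090741463
[0.55569185 0.09455457 0.15001909] [ 0.1  -0.07 -0.57] 9.9333
expected eye px (np.float64(360.93478854861206), np.float64(175.05947589365775)) (np.float64(273.49682392892123), np.float64(173.97485342583488))
```

View pics/pre.png

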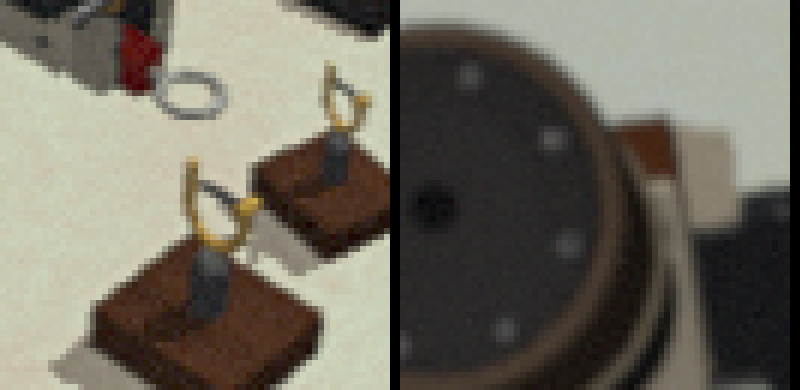

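The eye is at scene (361.2,175.3) and I expected (360.9,175.1), so robot and camera agree to within 1 mm. I'm shifting the hook centre to (.621,.105) and going down by feel.

```bash
python3 - <<'E'
from h import *
psi=7.6;a=np.radians(psi);xb=np.array([np.cos(a),np.sin(a),0])
g=np.array([.621,.105,0])-.065*xb
robot.servo_line(g+[0,0,.125],speed=.06); robot.dwell(.2); f0=force(25); print("f0",f0.round(2),robot.read_t())
z=.118; robot.servo_line(g+[0,0,z],speed=.03)
pk=0;L=[]
while z>.072:
    z-=.001; robot.servo_line(g+[0,0,z],speed=.02); f=force(6)-f0; L.append((round(z*1000,1),*f.round(1)))
    if np.linalg.norm(f)>5: print("STOP force"); break
    if np.hypot(f[0],f[1])>2.5: print("STOP side"); break
    pk=max(pk,f[2])
    if pk>1.5 and f[2]<.4*pk and z<.098: print("snap?"); break
print(*[tuple(map(float,l)) for l in L],sep="\n"); print(robot.read_t(),robot.read_position())
im,d=grab("scene"); cv2.imwrite("pics/in.png",cv2.resize(im[165:225,335:395],(480,480),interpolation=cv2.INTER_NEAREST)[...,::-1])
E
```

```text
f0 [ 0.09  0.07 -0.66] 11.0083
STOP side
(117.0, -0.1, 0.2, 0.1)
(116.0, -0.6, -0.0, -0.1)
(115.0, -0.2, -0.2, -0.2)
(114.0, -0.1, -0.5, 0.3)
(113.0, -0.4, -0.2, 0.2)
(112.0, -0.0, -0.3, -0.1)
(111.0, -0.1, 0.1, -0.0)
(110.0, -0.3, -0.1, 0.0)
(109.0, -0.4, -0.1, -0.2)
(108.0, -0.1, -0.3, -0.4)
(107.0, 0.2, -0.1, -0.2)
(106.0, -0.2, 0.1, -0.1)
(105.0, -0.2, 0.0, 0.4)
(104.0, -0.6, -0.1, 2.4)
(103.0, -0.7, -0.0, 2.5)
(102.0, -0.3, 0.1, 2.1)
(101.0, -0.5, 0.2, 2.0)
(100.0, -0.3, 0.0, 2.1)
(99.0, 0.3, 0.1, 2.2)
(98.0, 0.2, -0.0, 2.5)
(97.0, -0.3, 0.3, 2.6)
(96.0, -0.6, 0.5, 3.0)
(95.0, -0.4, 0.5, 2.7)
(94.0, -0.4, 0.0, 3.0)
(93.0, -0.4, 0.2, 2.9)
(92.0, -0.6, 0.2, 3.0)
(91.0, -0.8, 0.1, 2.7)
(90.0, -0.9, 0.1, 2.6)
(89.0, -0.9, -0.0, 2.7)
(88.0, -0.8, 0.1, 2.6)
(87.0, -1.5, 0.3, 2.4)
(86.0, -1.3, -0.3, 2.1)
(85.0, -1.9, 0.2, 1.8)
(84.0, -2.4, -0.3, 1.8)
(83.0, -2.5, 0.1, 1.2)
21.8917 [0.5562853  0.09635433 0.08281093]
```

View pics/in.png

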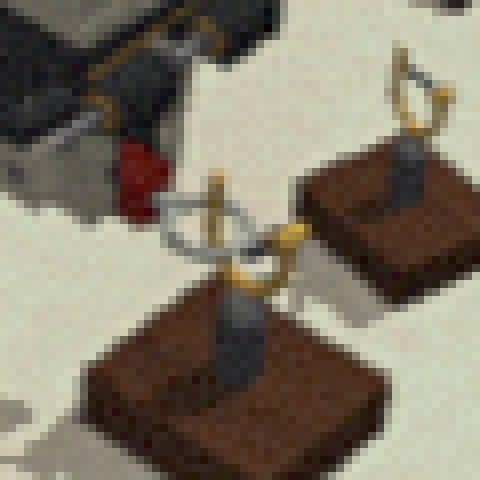

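The tip leg is inside the eye and the crown has pushed the gate down about 16 mm. The -x force is the tilted gate's normal component, with the total steady at about 2.8 N. Carrying on.

```bash
python3 - <<'E'
from h import *
psi=7.6;a=np.radians(psi);xb=np.array([np.cos(a),np.sin(a),0])
g=np.array([.621,.105,0])-.065*xb; f0=np.array([.09,.07,-.66])
z=.083;L=[]
while z>.0725:
    z-=.0007; robot.servo_line(g+[0,0,z],speed=.02); f=force(6)-f0; L.append((round(z*1000,1),*f.round(1)))
    if np.linalg.norm(f)>5: print("STOP force"); break
    if np.linalg.norm(f)<1.1: print("snap?"); break
print(*[tuple(map(float,l)) for l in L],sep="\n"); print(robot.read_t(),robot.read_position())
im,d=grab("scene"); cv2.imwrite("pics/in2.png",cv2.resize(im[175:215,345:385],(480,480),interpolation=cv2.INTER_NEAREST)[...,::-1])
E
```

```text
snap?
(82.3, -2.5, -0.2, 0.8)
(81.6, -2.9, -0.3, 0.5)
(80.9, -3.7, 0.2, 0.0)
(80.2, -4.2, -0.2, -0.6)
(79.5, -4.0, -1.0, -0.7)
(78.8, -0.3, 0.0, 0.4)
23.7417 [0.5579427  0.09692325 0.07942318]
```

View pics/in2.png

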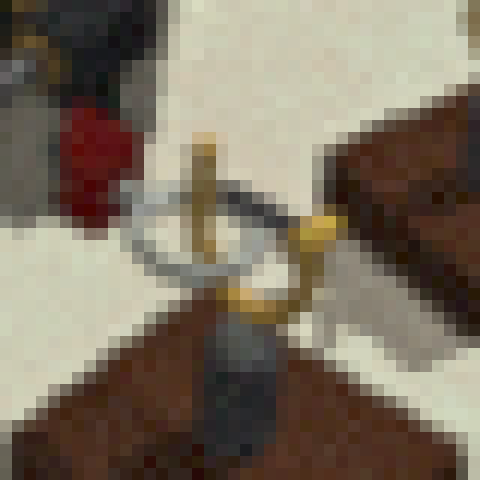

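It snapped: the force dropped and the gate bar lies closed above the crown (crop (255,205)). Now the tug upward.

```bash
python3 - <<'E'
from h import *
psi=7.6;a=np.radians(psi);xb=np.array([np.cos(a),np.sin(a),0])
g=np.array([.621,.105,0])-.065*xb; f0=np.array([.09,.07,-.66])
robot.servo_line(g+[0,0,.089],speed=.03); print("89",(force(8)-f0).round(1))
z=.089;L=[]
while z<.099:
    z+=.0005; robot.servo_line(g+[0,0,z],speed=.02); f=force(8)-f0; L.append((round(z*1000,1),*f.round(1)))
    if f[2]<-2.5: break
h=force(60)-f0
print(*[tuple(map(float,l)) for l in L],sep="\n"); print("hold",h.round(2),robot.read_t(),"w",robot.read_grip_width()*88)
im,d=grab("scene"); cv2.imwrite("pics/tug.png",cv2.resize(im[175:215,345:385],(480,480),interpolation=cv2.INTER_NEAREST)[...,::-1])
E
```

```text
89 [ 0.1 -0.3 -0.1]
(89.5, -0.0, -0.1, -0.4)
(90.0, -0.1, 0.1, 0.1)
(90.5, -0.1, -0.5, -0.2)
(91.0, -0.3, -0.0, 0.0)
(91.5, 0.0, 0.3, -0.0)
(92.0, -0.0, -0.1, -0.2)
(92.5, -0.0, 0.0, 0.2)
(93.0, -0.4, -0.1, -0.1)
(93.5, -0.1, -0.1, -0.0)
(94.0, -0.4, -0.1, -0.1)
(94.5, -0.1, -0.1, -0.4)
(95.0, 0.2, 0.1, -2.6)
hold [ 0.34 -0.1  -2.88] 28.65 w 20.057738667416796
```

View pics/tug.png

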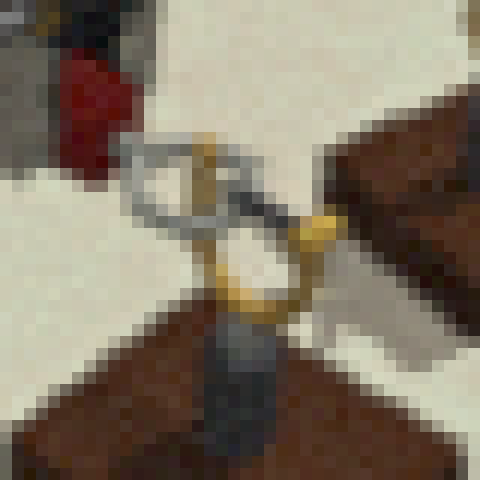

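Caught: the closed gate held 2.9 N for 0.6 s. Now I lower it close to the U's bottom and let go.

```bash
python3 - <<'E'
from h import *
psi=7.6;a=np.radians(psi);xb=np.array([np.cos(a),np.sin(a),0])
g=np.array([.621,.105,0])-.065*xb; f0=np.array([.09,.07,-.66])
robot.servo_line(g+[0,0,.079],speed=.03); z=.079
while z>.0745:
    z-=.001; robot.servo_line(g+[0,0,z],speed=.02); f=force(6)-f0
    if np.linalg.norm(f)>1.5: break
print(z,f.round(1))
robot.move_gripper(1.0); robot.dwell(.5); print("w",robot.read_grip_width(),force().round(2))
robot.servo_line(g-.006*xb+[0,0,.12],speed=.08); robot.servo_line(g-.05*xb+[0,0,.2],speed=.12); robot.servo_line(g-.13*xb+[0,0,.24],speed=.15); robot.dwell(1)
print(force().round(2),robot.read_t())
im,d=grab("scene"); im2,_=grab("top")
o=np.zeros((540,800,3),np.uint8); o[:,:540]=cv2.resize(im[165:225,335:395],(540,540),interpolation=cv2.INTER_NEAREST); o[:250,545:795]=cv2.resize(im2[140:220,245:325],(250,250)); o[270:430,545:800]=cv2.resize(im,(255,160))
cv2.imwrite("pics/end.png",o[...,::-1])
E
```

```text
0.074 [-0.  -0.2  0.3]
w 0.9991651097074548 [ 0.34 -0.01 -0.28]
[-0.08 -0.29 -0.04] 36.1417
```

View pics/end.png

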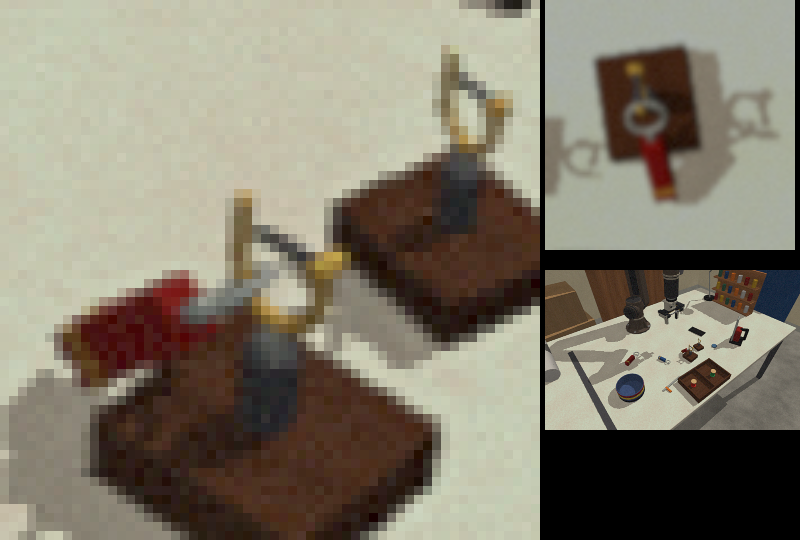

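The fob hangs in the hook with its handle drooping at (130,320). The gate is closed at (285,240), the gripper is clear, and nothing else has moved.

```bash
python3 -c "
from h import *
print(robot.job_done())"
```

```text
the job is handed in; nothing more can be done
None
```

The red fob is clipped on the brass hook and hanging with the gate closed: the gate held a 2.9 N upward tug, the force reached about 4.3 N at most, and I handed the job in at about 36 s.

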